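# Lock an inlet body in its fixture with a wedge

## Task

Clamp the inlet body (square foot, round pipe stub) in its fixture: bring it flat up against the rubber-faced side stop and lock it there with the loose steel wedge, thin end first in the slot between the body and the slanted rail, tapped or pushed in along the slot until it sits tight and does not give under a firm push of about 15 N. Never drive it with much over 20 N, leave the other things on the bench where they are, and let go at the end with everything lying flat in the fixture.

Things in the scene. Friction and masses are not known exactly. Their poses are not given: they have to be found in the camera images.
- nest: Fixture bolted to the bench: grey base plate 240 (x) x 155 (y) x 8 mm. Origin on its underside, 145 mm from the plate's -x end, mid-width; x is the direction in which the wedge is driven, y points from the slanted rail to the side stop. Rail and stops on the plate are rigid (but for the rubber pad) and 24 mm high (top 32 mm above the bench). The inlet body sits loosely on the plate between side stop and rail.
- slot_mouth (a point): Mouth of the slot, fixture axes. Point in the wide, open end of the slot, 40 mm before the fixture origin along x and 20 mm from it to -y, 20 mm above the bench. The slanted dark steel rail (20 mm thick) runs from the mouth 80 mm along x; its slot face lies 12.75 mm to the -y side of this point at the mouth and nears the body by 1 in 8 along x, so the slot narrows.
- end_face (a point): End stop of the fixture, fixture axes: block of 15 x 55 x 24 mm ahead of the inlet body in x. Point at the middle of its face, half-way up; it lies 60 mm from the fixture origin along x.
- stop_face (a point): Side stop: steel block on the plate with a 6 mm black rubber pad facing the inlet body, 100 (x) x 20 (y) x 24 mm in all, its place 48 to 52 mm from the fixture origin in y. Point at the middle of the pad's face, half-way up (20 mm above the bench); y points into the stop, away from the body, x as the fixture's x. The pad gives about 1 mm at 30 N.
- part_stub (a point): Inlet body, bare steel, loose on the plate, about 0.5 kg: foot 100 (x) x 60 (y) x 26 mm high, in its middle a round pipe stub 42 mm across, 30 mm high. Point: centre of the stub, half-way up it, 41 mm above the plate's top, 49 mm above the bench. x, y nearly as the fixture's. It starts 3 to 8 mm off the side stop, up to 0.05 rad askew, 4 to 15 mm short of the end stop; sliding it takes 3 to 10 N.
- wedge_head (a point): Head of the loose dark steel wedge (0.16 kg, 130 mm long, lying on the bench): block 30 long (x) x 28 thick (y) x 40 high. Point at the head's centre, 20 mm above the underside; x points to the thin tip, y to the straight face, which is 14 mm from this point and parallel to x and goes against the inlet body. The striking face is 15 mm behind, the tip end 115 mm ahead.
- wedge_tip (a point): Thin tip end of the wedge, mid-thickness (7 mm in from the straight face), 12 mm above the underside; axes as wedge_head. Shank 100 long, 24 high, 26.5 thick at the head, 14 at the tip (1 in 8); its tapered -y face goes against the rail. With the body on the side stop it binds with the tip some 54 to 86 mm past the mouth, then stiffens by 2 to 4 N per mm; oiled steel, it does not spring back.
- bar: Loose straight steel bar 130 x 28 x 24 mm without taper or head, lying near the wedge (the two may have changed places); not needed. Origin: centre of its underside, x along it.
- ring: Loose steel ring, 68 mm across, 14 mm high; not needed. Origin: centre of underside.
- wrench: Loose wrench lying on the bench; not needed. Origin near its middle, x along it.
- cup: Loose steel cup, 64 mm across, 55 mm high; not needed. Origin: centre of underside.
- plug: Loose flanged steel plug, 48 mm across, 34 mm high; not needed. Origin: centre of underside.
- jar: Loose white jar, 56 mm across, 65 mm high; not needed. Origin: centre of underside.
- disc: Loose aluminium disc, 60 mm across, 12 mm high; not needed. Origin: centre of underside.
- wedge: The same wedge as wedge_head; origin on its underside, 50 mm from the head's centre towards the tip.
- part: The same inlet body as part_stub; origin: centre of its underside.
- stop: The same side stop as stop_face; origin in the pad's face, at its lower edge, mid-length.
Not all that is in view belongs to the job. What is shaped like the wedge but green is not meant.

How it is judged:
At the end, for the whole second after the job is handed in: The wedge presses on the inlet body, and that on the side stop, with more than 8 N each; body flat on the side stop (within 3 mm and 0.035 rad), level on the plate; wedge lying flat, in line with the slot, tip first, its tip 40 to 115 mm past the slot mouth; everything at rest (contact force between wedge and part above 8 N and contact force between part and stop above 8 N and angle between the x axis of part_stub and the x axis of stop_face, either way round below 0.035 rad and y of part_stub in the frame of stop_face above -0.033 m and x of wedge_tip in the frame of nest between 0 and 0.075 m and x of wedge_head in the frame of nest below -0.03 m and angle between the x axis of wedge_head and the x axis of nest, either way round below 0.05 rad and angle between wedge_head's own z axis and vertical below 0.08 rad and angle between part_stub's own z axis and vertical below 0.05 rad and height (world z) of wedge_head below 0.034 m and height (world z) of part_stub below 0.054 m and linear speed of each of wedge, part below 0.01 m/s); the robot touches nothing.
It fails at once if another thing on the bench is moved by more than 20 mm (distance of any of bar, ring, wrench, cup, plug, jar, disc from where it was at the start of the episode above 0.02 m).
It fails at once if the wedge is overdriven: it presses on the inlet body with more than 30 N (contact force between wedge and part above 30 N).
It also fails if it takes over 61 s, if anything falls off the work surface, if the arm or the gripper's body presses on something with over 40 N, if the wrist force passes 120 N, or if a joint passes its speed limit or range.

## Robot

A 6-joint arm with a two-finger parallel gripper is mounted at the origin on the work surface. World frame = base frame: x ahead of the robot, y to its left, z up, the work surface at z = 0. Lengths are in m, angles in rad, forces in N, time in s.
With the tool pointing down it reaches from about 0.375 to 0.825 m from the base axis. Payload 5.5 kg.
Tool frame: the origin (TCP) lies on the front face of the gripper's body, between the roots of the fingers; the fingertips stand 73 mm ahead of it and the grasp point (between the pads) lies 54 mm ahead of it; z points along the fingers, x is the direction in which the jaws open and shut, and the axes are right-handed (so a half turn about z gives the same grasp; the last joint's range is limited). The gripper opens to 85 mm and grips with 20 to 120 N. Pads are 22 mm wide; open, the fingers measure 114 mm over their backs; the gripper's body (76 mm by 85 mm) begins 54 mm behind the grasp point. The pads swing forward as they close: fully open they stand 13 mm farther back than shut.
Start: joints at [1.114, 0.314, -0.047, 1.21, 0, 1.571], TCP at [0.265, 0.538, 0.304] pointing down, gripper open.
Joint ranges: [-2.67, 2.67], [-0.69, 1.73], [-1.03, 1.25], [-2.08, 2.16], [-1.42, 1.45], [-3.14, 3.14]. Speed limits (rad/s): [2.39, 2.39, 3.01, 3.14, 3.14, 3.14].

## Interface

Orientations are given as a unit quaternion [x, y, z, w].
In Python, from cell import * gives the robot as it stands.
- The arm moves only by the tool send_rows, never from a script. Its argument "increments" is a list of rows, each a list of 7 numbers: the shift along the tool's x, y, z in m, then the turn, a rotation vector about the tool's x, y, z in units of 6 degrees (1.0 is 6 degrees), then the finger opening in m, from 0 to 0.0854. In form: [[dx, dy, dz, ax, ay, az, hand], ...]. A call has 1 to 12 rows; each row is the pose to reach, as a shift and turn from the pose measured when the call began, along the tool's axes at that moment; what a row does not reach only later rows make up. A row lasts 1/12 s, in which the tool goes at most 41.7 mm and 7.16 degrees, less where a joint would pass 70% of its speed; a pose out of reach is approached as far as the arm can. A call with a gripper value outside its range is refused whole. The fingers move at their own pace and stop on an object; "squeeze" is the grip in N (left out, the last holds). Time passes only in rows, so rows that repeat a pose let the fingers close. It gives the time, the measured TCP pose, the force and the opening at its end, in the units of the state.
- read_state(): the state, without advancing time (a new reading comes with each control period).
- get_image(name): name is "scene" or "top"; returns a dict with "color" (480x640x3 uint8, blue, green, red), "K" (3x3 intrinsics, pixels), "k1" (the pictures are not rectified: a ray, as slopes to the right and down, at radius r is drawn at 1 + k1 r^2 times it, then the intrinsics apply), "R" (3x3) and "t" (3): a world point X has camera coordinates R X + t. Camera axes: x right, y down, z forward; pixel columns grow to the right and rows downward; lengths in m; the calibration is good to about 2 mm. A picture is of the moment at which its call begins. There is no depth.
- hand_in(): hands the job in, once; it reports no verdict.
The state is a dict: "t": time; "qpos": joint angles; "qvel": joint speeds; "joint_efforts": joint torques, N m; "position": TCP position; "orientation": TCP orientation; "force": force on the tool from outside, world axes, zero at the start; "torque": the same for the moment, N m; "grip_width": opening from 0.0 (shut) to 1.0 (fully open).
Only numpy, scipy, OpenCV 4.12 (cv2) and the standard library are available. Lean on these libraries where they do the work, as an engineer would, in place of code of your own. Each camera call takes 0.05 s, during which the arm holds its last target. There are 200 camera calls.

## Working session

There is one attempt and no reset: what is moved stays moved. The work goes in short steps, Python scripts to look and compute and a tool call to move; the robot and the scene stay as the last step left them, time stands still between calls to the robot, and variables do not carry over. Pictures are saved under pics/ and viewed, about 8 in all and at most 12, crops included, and the job is handed in when it is done.

Besides the shell and the picture viewer there is one more tool, called after "Call:" as name(argument=value, ...) on one line, values as JSON. send_rows: Moves the arm, as the interface text tells. Its arguments: {"type":"object","properties":{"increments":{"type":"array"},"squeeze":{"type":"number"}},"required":["increments"]}

```bash
ls; mkdir -p pics
python3 - <<'E'
from cell import *
import cv2
for n in("scene","top"):
    d=get_image(n);cv2.imwrite(f"pics/{n}0.png",d["color"]);print(n,d["K"],d["k1"],d["R"],d["t"])
s=read_state();print(s)
E
```

```text
pics
scene [[614.76508453   0.         321.81589241]
 [  0.         614.76508453 240.72213303]
 [  0.           0.           1.        ]] -0.10639204699830604 [[-0.2549935   0.96671157  0.02114372]
 [ 0.67051192  0.19253442 -0.71648047]
 [-0.69670085 -0.16852074 -0.69728666]] [ 0.13723    -0.31104399  1.67237725]
top [[440.06570772   0.         314.92287451]
 [  0.         440.06570772 235.61815081]
 [  0.           0.           1.        ]] -0.0756334581194015 [[-0.01531499 -0.99985915 -0.00686589]
 [-0.98834403  0.01617808 -0.15137487]
 [ 0.15146463  0.00446755 -0.98845258]] [0.01872695 0.55100116 0.94607766]
{'t': 0.1, 'qpos': array([ 1.11400446e+00,  3.14139132e-01, -4.79458395e-02,  1.21018179e+00,
        4.26338819e-06,  1.57080341e+00]), 'qvel': array([-0.00036959, -0.00016275,  0.00283285,  0.00045468,  0.00136889,
        0.0007196 ]), 'joint_efforts': array([ 1.05313342e-03, -5.40765560e+01,  3.40542340e+01,  1.11282381e-02,
        4.67521966e-05,  1.79980447e-05]), 'position': array([0.26447118, 0.53813678, 0.30314496]), 'orientation': array([ 8.48845319e-01,  5.28640789e-01, -6.25210071e-04,  3.86860897e-04]), 'force': array([0.51294753, 0.03540032, 0.46231862]), 'torque': array([0.02712178, 0.00982633, 0.04519351]), 'grip_width': 1.000408536815134}
```

View pics/top0.png

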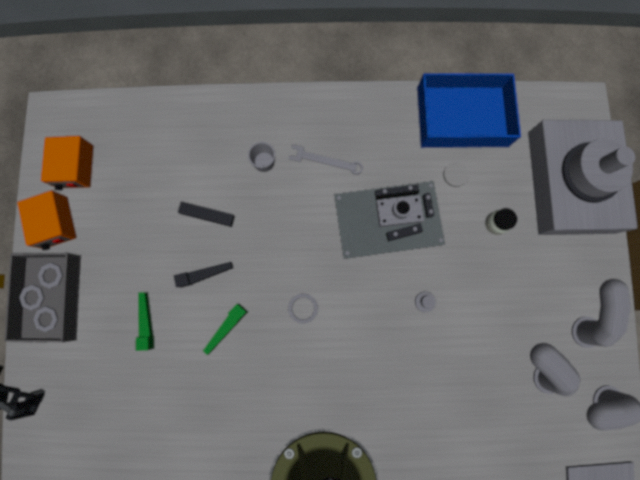

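View pics/scene0.png

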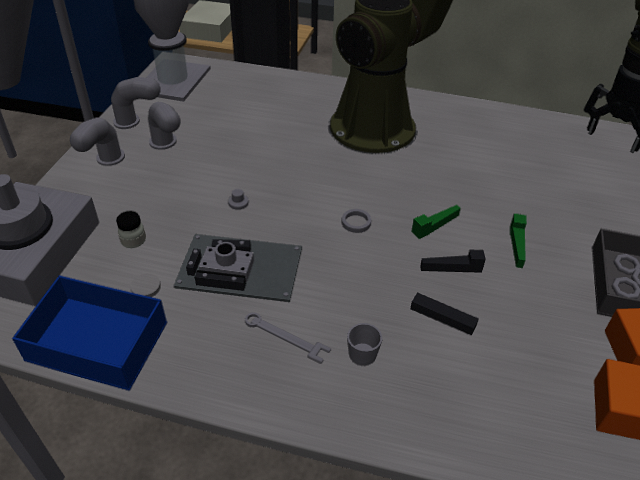

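```bash
cat > h.py <<'E'
from cell import *
import cv2, numpy as np
from scipy.spatial.transform import Rotation as Rot
def ray(d,p,z):
    K,k=d["K"],d["k1"]
    q=cv2.undistortPoints(np.array([[p]],float),K,np.array([k,0,0,0.]))[0,0]
    R,t=np.array(d["R"]),np.array(d["t"])
    c=-R.T@t; v=R.T@np.array([q[0],q[1],1]); return c+v*(z-c[2])/v[2]
def proj(d,X):
    R,t=np.array(d["R"]),np.array(d["t"])
    return cv2.projectPoints(np.array([X],float),cv2.Rodrigues(R)[0],t,d["K"],np.array([d["k1"],0,0,0.]))[0][0,0]
def crop(d,x0,y0,w,h,f): return cv2.resize(d["color"][y0:y0+h,x0:x0+w],None,fx=f,fy=f,interpolation=cv2.INTER_CUBIC)
E
python3 - <<'E'
from h import *
d=get_image("top");s=get_image("scene")
a=crop(d,325,170,130,100,6);b=crop(d,165,190,80,110,5.4545454)
b=cv2.resize(b,(436,600))
cv2.imwrite("pics/fix_top.png",cv2.convertScaleAbs(a,alpha=1.5,beta=20))
c=crop(s,400,240,100,100,4);e=crop(d,165,195,80,100,4)
cv2.imwrite("pics/wb.png",cv2.convertScaleAbs(np.hstack([e,c]),alpha=1.5,beta=20))
for n,(p,z) in dict(whead=((182,280),.04),wtip=((233,264),.02),stub=((403,208),.064)).items(): print(n,ray(d,p,z))
g=cv2.cvtColor(d["color"],cv2.COLOR_BGR2GRAY)
m=(g<85).astype(np.uint8); 
for cn in cv2.findContours(m,cv2.RETR_EXTERNAL,cv2.CHAIN_APPROX_NONE)[0]:
    if 60<cv2.contourArea(cn)<3000: print(cv2.minAreaRect(cn),cv2.contourArea(cn))
E
```

```text
whead [0.45595377 0.30892924 0.04      ]
wtip [0.49211727 0.1981161  0.02      ]
stub [ 0.6066909  -0.18660204  0.064     ]
((596.3773803710938, 464.5820007324219), (12.801685333251953, 66.21722412109375), 74.66671752929688) 61.5
((609.4125366210938, 402.0692443847656), (26.72364044189453, 54.504478454589844), 66.94869995117188) 692.5
((21.999996185302734, 430.4999694824219), (43.99999237060547, 96.99998474121094), 0.0) 1094.5
((547.2500610351562, 383.7500305175781), (29.698484420776367, 10.60660171508789), 45.0) 205.0
((539.2269287109375, 350.5194396972656), (13.889179229736328, 25.604398727416992), 49.89908981323242) 147.0
((223.23324584960938, 328.3306579589844), (12.774274826049805, 58.27556610107422), 42.709388732910156) 496.5
((144.5, 320.5), (57.0, 17.0), 90.0) 658.0
((597.716552734375, 309.73712158203125), (26.995223999023438, 70.07271575927734), 21.037511825561523) 825.5
((2.5, 280.5), (15.0, 5.0), 90.0) 65.0
((203.5882568359375, 274.35296630859375), (13.581995010375977, 60.148834228515625), 75.96376037597656) 584.0
((501.5, 218.5), (21.0, 31.0), 90.0) 429.5
((205.9355163574
[... 887 characters left out ...]
.5, 216.0), (188.0, 111.0), 90.0) 2750.5
((631.0, 106.0), (46.0, 16.0), 90.0) 431.5
((14.13046646118164, 141.74156188964844), (44.656105041503906, 157.27392578125), 17.667640686035156) 2205.5
((349.5, 72.5), (31.0, 13.0), 0.0) 198.0
((634.1220092773438, 68.09760284423828), (18.74085235595703, 14.367987632751465), 38.65980911254883) 118.0
((157.6538543701172, 53.73076248168945), (16.36365509033203, 11.371353149414062), 56.30992889404297) 77.0
((35.42646789550781, 52.45588302612305), (13.891385078430176, 21.951818466186523), 30.963756561279297) 123.0
((469.9828796386719, 49.462337493896484), (17.048681259155273, 9.682989120483398), 65.55604553222656) 62.0
((636.0, 45.5), (6.0, 23.0), 0.0) 74.5
```

View pics/fix_top.png

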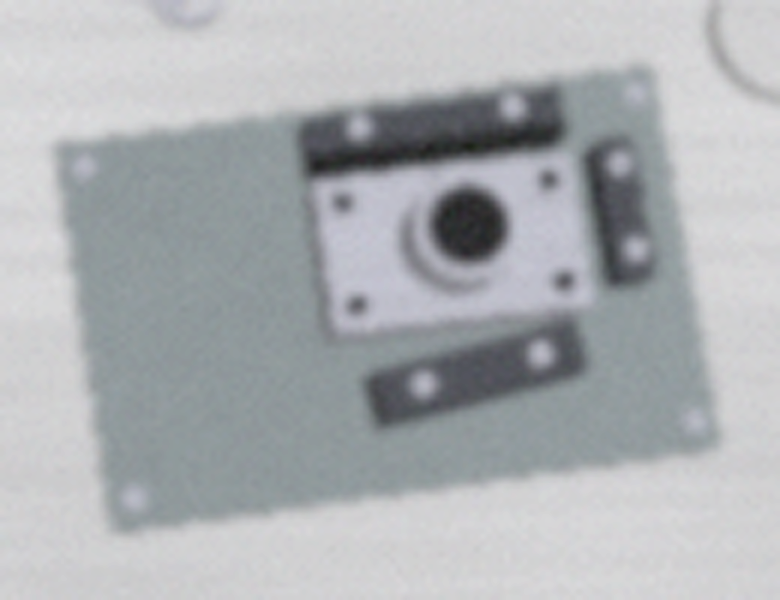

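View pics/wb.png

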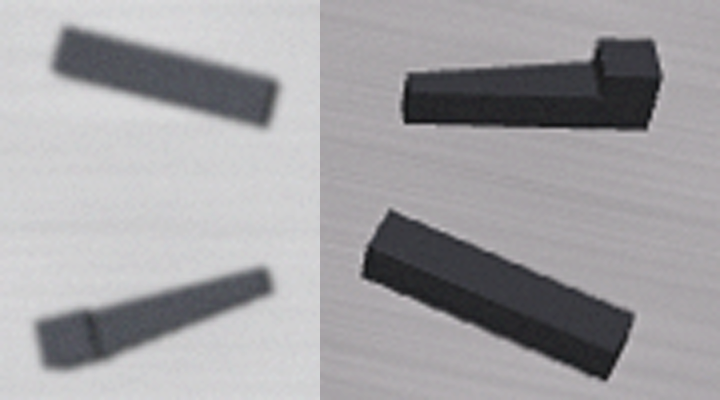

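The wedge is the tapered piece with the tall head (top px 203,274; head 182,280, tip 233,264). The piece at px 206,214 is the straight, headless bar, and the two green ones at px (144,320) and (223,328) are decoys. The straight face points up in the picture, as it should. In the fixture, the side stop is at the top, the end stop at the right, and the slot mouth opens to the left.

```bash
cat >> h.py <<'E'
def tool(st=None):
    st=st or read_state(); return np.array(st["position"]),Rot.from_quat(st["orientation"])
E
python3 - <<'E'
from h import *
d=get_image("top");im=d["color"]
R,t=np.array(d["R"]),np.array(d["t"]);print("cam",-R.T@t)
b=im.astype(int)
sub=cv2.GaussianBlur(im,(3,3),0).astype(int)
m=((sub[...,1]-sub[...,2])>6).astype(np.uint8); m[:170]=0;m[270:]=0;m[:,:325]=0;m[:,455:]=0
m=cv2.morphologyEx(m,cv2.MORPH_CLOSE,np.ones((25,25)));m=cv2.morphologyEx(m,cv2.MORPH_OPEN,np.ones((5,5)))
c=max(cv2.findContours(m,cv2.RETR_EXTERNAL,cv2.CHAIN_APPROX_NONE)[0],key=cv2.contourArea)
# world contour at z=8mm
w=np.array([ray(d,p[0],.008)[:2] for p in c])
r=cv2.minAreaRect((w*1000).astype(np.float32));print("plate rect",r, cv2.boxPoints(r).tolist())
w2=np.array([ray(d,(325+x/6-.4,170+y/6-.4),.008)[:2] for x,y in((55,148),(650,68),(718,440),(115,530))]);print("hand corners",w2, np.linalg.norm(np.diff(w2,axis=0),axis=1))
# wedge
g=cv2.cvtColor(im,cv2.COLOR_BGR2GRAY)
m=(g<100).astype(np.uint8);m[:255]=0;m[295:]=0;m[:,:165]=0;m[:,245:]=0
c=max(cv2.findContours(m,cv2.RETR_EXTERNAL,cv2.CHAIN_APPROX_NONE)[0],key=cv2.contourArea)[:,0]
for z in(0,.024,.04):
    w=np.array([ray(d,p,z)[:2] for p in c]);r=cv2.minAreaRect((w*1000).astype(np.float32));print(z,r)
# upper edge -> straight face
up=[];lo=[]
for x in range(190,230):
    ys=c[c[:,0]==x][:,1]
    up.append(ray(d,(x,ys.min()-.5),0.0)[:2]); lo.append(ray(d,(x,ys.max()+.5),.024)[:2])
for e in(up,lo):
    l=cv2.fitLine(np.array(e,np.float32),cv2.DIST_HUBER,0,.01,.01).ravel();print("line",l,np.degrees(np.arctan2(l[1],l[0])))
for n,p,z in(("headTL",(40,320),.04),("headTR",(90,310),.04),("headBL",(46,368),.04),("headBR",(100,357),.04),("tipU",(266,266),.0),("tipL",(272,290),.024)):
    print(n,ray(d,(165+p[0]/4-.4,195+p[1]/4-.4),z))
p,o=tool();print(p,o.as_matrix())
for n,pp,z in(("stubbore",(325+469/6-.4,170+224/6-.4),.064),("bodyTL",(325+312/6,170+178/6),.034),("bodyTR",(325+575/6,170+152/6),.034),("bodyBR",(325+592/6,170+300/6),.034),("bodyBL",(325+333/6,170+333/6),.034)): print(n,ray(d,pp,z))
E
```

```text
cam [0.40156821 0.00558352 1.01868921]
plate rect ((589.4566040039062, -163.37396240234375), (142.21371459960938, 229.558837890625), 1.9068412780761719) [[514.5698852539062, -51.02414321899414], [522.2083129882812, -280.4559020996094], [664.3433227539062, -275.7237854003906], [656.7048950195312, -46.292022705078125]]
hand corners [[ 0.65437217 -0.03580071]
 [ 0.68351174 -0.2727361 ]
 [ 0.53428285 -0.29070186]
 [ 0.50330469 -0.05555054]] [0.23872054 0.15030646 0.23718303]
0 ((470.4918518066406, 270.5185852050781), (34.72146224975586, 143.171630859375), 13.266801834106445)
0.024 ((468.8680725097656, 264.27679443359375), (33.9034309387207, 139.79855346679688), 13.266883850097656)
0.04 ((467.78558349609375, 260.1156005859375), (33.358089447021484, 137.5498046875), 13.266927719116211)
line [ 0.23017807 -0.9731485   0.4909116   0.25456923] -76.692444
line [ 0.36026654 -0.9328494   0.46265578  0.24845298] -68.88343
headTL [0.46822884 0.3261247  0.04      ]
headTR [0.47350169 0.29778236 0.04      ]
headBL [0.44137451 0.32195395 0.04      ]
headBR [0.44718021 0.29146995 0.04      ]
tipU [0.50077212 0.2065065  0.        ]
tipL [0.48470602 0.19818162 0.024     ]
[0.26452757 0.53828496 0.30347676] [[ 4.41037151e-01  8.97488765e-01 -3.86056280e-04]
 [ 8.97488423e-01 -4.41037320e-01 -7.83355551e-04]
 [-8.73318033e-04 -9.92141340e-07 -9.99999619e-01]]
stubbore [ 0.60911891 -0.18619655  0.064     ]
bodyTL [ 0.63357915 -0.13368499  0.034     ]
bodyTR [ 0.6423439  -0.23537935  0.034     ]
bodyBR [ 0.58446182 -0.23876313  0.034     ]
bodyBL [ 0.57328333 -0.1393831   0.034     ]
```

```bash
cat >> h.py <<'E'
NA=np.radians(-82.8); NX=np.array([np.cos(NA),np.sin(NA),0]); NY=np.array([-NX[1],NX[0],0]); NO=np.array([.597,-.1885,0])
def nest(p): q=np.array(p)-NO; return np.array([q@NX,q@NY,p[2]])
def unnest(x,y,z): v=NO+x*NX+y*NY; v[2]=z; return v
def inc(P,ang):  # target TCP, pointing down, tool x at world angle ang(deg) (or +180)
    p,o=tool(); 
    best=None
    for a in(ang,ang+180):
        a=np.radians(a); T=Rot.from_matrix(np.array([[np.cos(a),np.sin(a),0],[np.sin(a),-np.cos(a),0],[0,0,-1]]).T)
        v=np.degrees((o.inv()*T).as_rotvec())/6
        if best is None or np.linalg.norm(v)<np.linalg.norm(best): best=v
    print("inc",np.round(o.inv().apply(np.array(P)-p),4),np.round(best,3))
E
python3 - <<'E'
from h import *
print(nest([.609,-.186,.06])); inc([.609,-.186,.16],7.2)
E
```

```text
[-0.00097629  0.01221871  0.06      ]
inc [-0.498   0.6286  0.1439] [4.000e-03 8.000e-03 9.438e+00]
```

Call:
send_rows(increments=[[-0.498,0.6286,0.1,0.004,0.008,9.438,0.085],[-0.498,0.6286,0.1,0.004,0.008,9.438,0.085],[-0.498,0.6286,0.1,0.004,0.008,9.438,0.085],[-0.498,0.6286,0.1,0.004,0.008,9.438,0.085],[-0.498,0.6286,0.1,0.004,0.008,9.438,0.085],[-0.498,0.6286,0.1,0.004,0.008,9.438,0.085],[-0.498,0.6286,0.1,0.004,0.008,9.438,0.085],[-0.498,0.6286,0.1,0.004,0.008,9.438,0.085],[-0.498,0.6286,0.1,0.004,0.008,9.438,0.085],[-0.498,0.6286,0.1,0.004,0.008,9.438,0.085],[-0.498,0.6286,0.1,0.004,0.008,9.438,0.085],[-0.498,0.6286,0.1,0.004,0.008,9.438,0.085]])

```text
t: 1.25
position: [0.4781, 0.0884, 0.242]
orientation: [0.998, 0.063, 0.0, -0.0]
force: [0.8, 0.1, 1.7]
grip_width: 0.993
```

Run:
```python
from h import *
inc([.609,-.186,.16],7.2);print(read_state()["t"])
```

```text
inc [0.0954 0.2886 0.082 ] [-0.002 -0.006 -0.   ]
1.25
```

Call:
send_rows(increments=[[0.0954,0.2886,0.06,0,0,0,0.085],[0.0954,0.2886,0.06,0,0,0,0.085],[0.0954,0.2886,0.06,0,0,0,0.085],[0.0954,0.2886,0.06,0,0,0,0.085],[0.0954,0.2886,0.06,0,0,0,0.085],[0.0954,0.2886,0.06,0,0,0,0.085],[0.0954,0.2886,0.06,0,0,0,0.085],[0.0954,0.2886,0.06,0,0,0,0.085],[0.0954,0.2886,0.082,0,0,0,0.085],[0.0954,0.2886,0.082,0,0,0,0.085],[0.0954,0.2886,0.082,0,0,0,0.085]])

```text
t: 2.17
position: [0.6075, -0.1857, 0.1586]
orientation: [0.998, 0.063, -0.001, -0.001]
force: [-0.1, 0.6, 0.9]
grip_width: 0.993
```

Run:
```python
from h import *
inc([.609,-.186,.110],7.2)
s=get_image("scene"); p=proj(s,[.609,-.186,.064]); print(p)
# fixture in scene: stub top centre
cv2.imwrite("pics/s1.png",crop(s,165,160,150,140,4))
```

```text
inc [0.0015 0.0006 0.0486] [-0.019  0.027 -0.005]
[224.2428392  248.48344998]
```

View pics/s1.png

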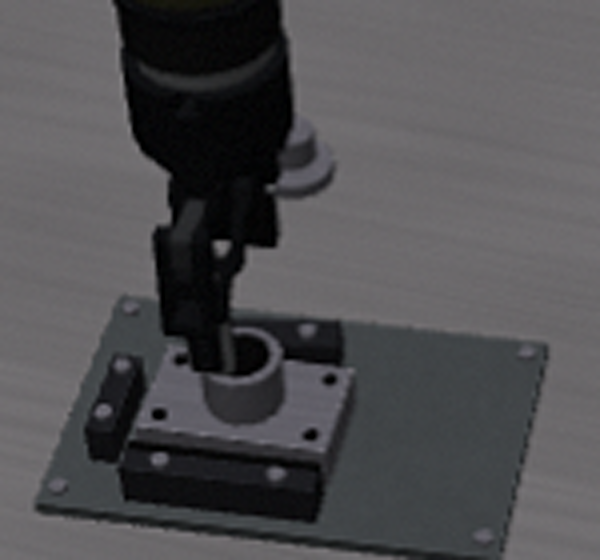

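Call:
send_rows(increments=[[0.0015,0.0006,0.02,-0.019,0.027,0,0.085],[0.0015,0.0006,0.04,-0.019,0.027,0,0.085],[0.0015,0.0006,0.0486,-0.019,0.027,0,0.085],[0.0015,0.0006,0.0486,-0.019,0.027,0,0.05],[0.0015,0.0006,0.0486,-0.019,0.027,0,0.035],[0.0015,0.0006,0.0486,-0.019,0.027,0,0.035],[0.0015,0.0006,0.0486,-0.019,0.027,0,0.035],[0.0015,0.0006,0.0486,-0.019,0.027,0,0.035],[0.0015,0.0006,0.0486,-0.019,0.027,0,0.035],[0.0015,0.0006,0.0486,-0.019,0.027,0,0.035]], squeeze=40)

```text
t: 3.05
position: [0.6107, -0.1859, 0.1131]
orientation: [0.998, 0.063, 0.002, 0.001]
force: [-0.8, 0.5, 6.8]
grip_width: 0.477
```

Call:
send_rows(increments=[[0.001,0,-0.001,0,0,0,0.035],[0.002,0,-0.001,0,0,0,0.035],[0.003,0,-0.001,0,0,0,0.035],[0.003,0,-0.001,0,0,0,0.035]])

```text
t: 3.38
position: [0.6135, -0.1854, 0.1136]
orientation: [0.998, 0.063, 0.002, 0.001]
force: [-0.2, 0.2, -4.2]
grip_width: 0.478
```

Call:
send_rows(increments=[[0.001,0,0,0,0,0,0.035],[0.0015,0,0,0,0,0,0.035],[0.0015,0,0,0,0,0,0.035]])

```text
t: 3.63
position: [0.6141, -0.1853, 0.1132]
orientation: [0.998, 0.063, 0.001, 0.001]
force: [-3.2, -0.6, -2.3]
grip_width: 0.478
```

Call:
send_rows(increments=[[0.001,0,0,0,0,0,0.035],[0.002,0,0,0,0,0,0.035],[0.003,0,0,0,0,0,0.035],[0.003,0,0,0,0,0,0.035]])

```text
t: 3.97
position: [0.6151, -0.1852, 0.1132]
orientation: [0.998, 0.063, -0.001, 0.001]
force: [-9.7, -1.6, 4.3]
grip_width: 0.477
```

Call:
send_rows(increments=[[0.001,0,0,0,0,0,0.035],[0.002,0,0,0,0,0,0.035],[0.003,0,0,0,0,0,0.035],[0.003,0,0,0,0,0,0.035]])

```text
t: 4.3
position: [0.6156, -0.1851, 0.1133]
orientation: [0.998, 0.063, -0.004, 0.001]
force: [-11.0, -1.1, 5.9]
grip_width: 0.476
```

Call:
send_rows(increments=[[0.003,0,0,0,0,0,0.035],[0.005,0,0,0,0,0,0.035],[0.005,0,0,0,0,0,0.035],[0.005,0,0,0,0,0,0.035]])

```text
t: 4.63
position: [0.6167, -0.185, 0.1135]
orientation: [0.998, 0.063, -0.008, 0.002]
force: [-16.2, -0.5, 11.2]
grip_width: 0.475
```

Run:
```python
from h import *
s=get_image("scene");d=get_image("top")
cv2.imwrite("pics/s2.png",cv2.convertScaleAbs(np.hstack([crop(s,180,220,90,80,4),crop(d,360,175,90,80,4)]),alpha=1.7,beta=20))
print(read_state()["torque"])
```

```text
[-0.3934649   3.29508142  0.57755321]
```

View pics/s2.png

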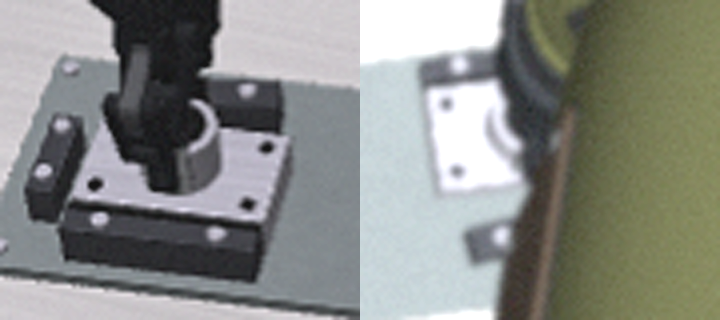

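Call:
send_rows(increments=[[-0.002,0.002,0,0,0,0,0.035],[-0.002,0.004,0,0,0,0,0.035],[-0.002,0.006,0,0,0,0,0.035],[-0.002,0.008,0,0,0,0,0.035],[-0.002,0.008,0,0,0,0,0.035]])

```text
t: 5.15
position: [0.6163, -0.1936, 0.1136]
orientation: [0.998, 0.063, -0.007, 0.002]
force: [-1.0, 0.4, -2.4]
grip_width: 0.479
```

Call:
send_rows(increments=[[0,0.002,0,0,0,0,0.035],[0,0.003,0,0,0,0,0.035],[0,0.004,0,0,0,0,0.035],[0,0.004,0,0,0,0,0.035]])

```text
t: 5.48
position: [0.6167, -0.1964, 0.1136]
orientation: [0.998, 0.063, -0.007, 0.0]
force: [-2.9, 5.3, 0.8]
grip_width: 0.476
```

Run:
```python
from h import *
p,o=tool();print(p,nest(p));inc(p,7.2)
```

```text
[ 0.61674507 -0.19635401  0.11362214] [0.01026679 0.01860501 0.11362214]
inc [0. 0. 0.] [0.    0.14  0.013]
```

Call:
send_rows(increments=[[0.001,0.001,0,0,0.14,0,0.035],[0.003,0.001,0,0,0.14,0,0.035],[0.004,0.001,0,0,0.14,0,0.035],[0.004,0.001,0,0,0.14,0,0.035]])

```text
t: 5.82
position: [0.6171, -0.1965, 0.1133]
orientation: [0.998, 0.064, -0.004, -0.0]
force: [-13.9, 2.3, 10.7]
grip_width: 0.474
```

Call:
send_rows(increments=[[0,0,0,0,0,0,0.06],[0,0,0,0,0,0,0.085],[0,0,0,0,0,0,0.085],[0,0,0,0,0,0,0.085],[0,0,0,0,0,0,0.085]])

```text
t: 6.23
position: [0.6178, -0.1967, 0.1137]
orientation: [0.998, 0.064, -0.003, -0.0]
force: [-0.3, 0.1, 0.6]
grip_width: 0.993
```

Call:
send_rows(increments=[[0,0,-0.04,0,0,0,0.085],[0,0,-0.07,0,0,0,0.085],[0,0,-0.09,0,0,0,0.085]])

```text
t: 6.48
position: [0.6197, -0.197, 0.2068]
orientation: [0.998, 0.064, -0.001, 0.001]
force: [0.2, -0.4, -0.3]
grip_width: 0.998
```

Run:
```python
from h import *
inc([.4576,.3093,.16],13.3)
```

```text
inc [-0.0963 -0.5228  0.0467] [ 0.007  0.029 -1.   ]
```

Call:
send_rows(increments=[[-0.0963,-0.5228,0,0.007,0.029,-1.0,0.085],[-0.0963,-0.5228,0,0.007,0.029,-1.0,0.085],[-0.0963,-0.5228,0,0.007,0.029,-1.0,0.085],[-0.0963,-0.5228,0,0.007,0.029,-1.0,0.085],[-0.0963,-0.5228,0,0.007,0.029,-1.0,0.085],[-0.0963,-0.5228,0,0.007,0.029,-1.0,0.085],[-0.0963,-0.5228,0,0.007,0.029,-1.0,0.085],[-0.0963,-0.5228,0,0.007,0.029,-1.0,0.085],[-0.0963,-0.5228,0,0.007,0.029,-1.0,0.085],[-0.0963,-0.5228,0,0.007,0.029,-1.0,0.085],[-0.0963,-0.5228,0,0.007,0.029,-1.0,0.085],[-0.0963,-0.5228,0,0.007,0.029,-1.0,0.085]])

```text
t: 7.48
position: [0.4665, 0.282, 0.2069]
orientation: [0.993, 0.116, 0.001, -0.0]
force: [0.7, -0.5, 0.1]
grip_width: 0.995
```

Run:
```python
from h import *
inc([.4576,.3093,.14],13.3)
```

```text
inc [-0.0025 -0.0286  0.0669] [-0.004 -0.013 -0.   ]
```

Call:
send_rows(increments=[[-0.0025,-0.0286,0.03,0,0,0,0.085],[-0.0025,-0.0286,0.06,0,0,0,0.085],[-0.0025,-0.0286,0.0669,0,0,0,0.085],[-0.0025,-0.0286,0.0669,0,0,0,0.085]])

```text
t: 7.82
position: [0.4558, 0.3084, 0.1378]
orientation: [0.993, 0.116, -0.002, 0.001]
force: [-0.7, -0.3, 0.2]
grip_width: 0.998
```

Run:
```python
from h import *
inc([.4576,.3093,.078],13.3)
s=get_image("scene")
# head top corners in scene from first picture: crop wb right (scale4, offset 400,240, panel x0 320)
for p in((598,38),(654,40),(660,74),(600,72)): print(ray(s,(400+(p[0]-320)/4-.4,240+p[1]/4-.4),.04))
```

```text
inc [ 0.0021 -0.0006  0.0598] [0.017 0.032 0.007]
[0.44809674 0.29520105 0.04      ]
[0.44136191 0.32421438 0.04      ]
[0.46585966 0.32907352 0.04      ]
[0.47305233 0.29841668 0.04      ]
```

Call:
send_rows(increments=[[0.002,-0.002,0.03,0.017,0.032,0,0.085],[0.002,-0.002,0.05,0.017,0.032,0,0.085],[0.002,-0.002,0.06,0.017,0.032,0,0.085],[0.002,-0.002,0.06,0.017,0.032,0,0.05],[0.002,-0.002,0.06,0.017,0.032,0,0.02],[0.002,-0.002,0.06,0.017,0.032,0,0.02],[0.002,-0.002,0.06,0.017,0.032,0,0.02],[0.002,-0.002,0.06,0.017,0.032,0,0.02],[0.002,-0.002,0.06,0.017,0.032,0,0.02],[0.002,-0.002,0.06,0.017,0.032,0,0.02]], squeeze=60)

```text
t: 8.7
position: [0.4595, 0.3115, 0.0812]
orientation: [0.993, 0.116, 0.002, -0.001]
force: [-0.4, -0.5, 5.9]
grip_width: 0.32
```

Call:
send_rows(increments=[[0,0,-0.03,0,0,0,0.02],[0,0,-0.06,0,0,0,0.02],[0,0,-0.08,0,0,0,0.02],[0,0,-0.08,0,0,0,0.02]])

```text
t: 9.03
position: [0.4615, 0.3129, 0.1662]
orientation: [0.993, 0.116, 0.006, -0.003]
force: [0.8, 0.6, -1.3]
grip_width: 0.318
```

Run:
```python
from h import *
s=get_image("scene");d=get_image("top");p,o=tool();print(p,nest(p))
M=o.as_matrix(); hc=p+M[:,2]*.057
u=proj(s,hc).astype(int);v=proj(d,hc).astype(int);print(u,v)
cv2.imwrite("pics/s3.png",cv2.convertScaleAbs(np.hstack([crop(s,max(u[0]-70,0),u[1]-50,100,100,4),crop(d,v[0]-30,v[1]-50,100,100,4)]),alpha=1.7,beta=20))
# where would nest -x end approach: wedge tip 15mm before mouth
```

```text
[0.45969297 0.31164838 0.16218374] [-0.5134137  -0.07353911  0.16218374]
[482 231] [171 276]
```

View pics/s3.png

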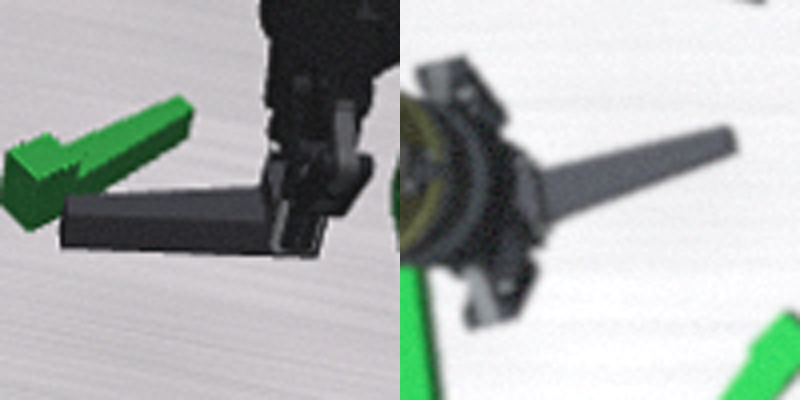

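Run:
```python
from h import *
d=get_image("top");p,o=tool();M=o.as_matrix()
g=cv2.cvtColor(d["color"],cv2.COLOR_BGR2GRAY);m=(g[240:285,195:235]<100).astype(np.uint8)
ys,xs=np.nonzero(m);i=xs.argmax();print("tip px",xs.max()+195,ys[xs==xs.max()]+240)
tip=ray(d,(224.75,261.),.105);print(tip, "tool frame",o.inv().apply(tip-p))
tgt=unnest(-.040-.115-.012,-.027,.16);print(tgt)
inc(tgt,7.2)
```

```text
tip px 225 [260 261 262 263 264 265]
[0.49094692 0.19917759 0.105     ] tool frame [0.00519082 0.11639664 0.05576867]
[ 0.54928225 -0.02620084  0.16      ]
inc [0.0105 0.3491 0.0004] [-0.019 -0.047  1.014]
```

Call:
send_rows(increments=[[0.0105,0.3491,-0.01,-0.019,-0.047,1.014,0.02],[0.0105,0.3491,-0.01,-0.019,-0.047,1.014,0.02],[0.0105,0.3491,-0.01,-0.019,-0.047,1.014,0.02],[0.0105,0.3491,-0.01,-0.019,-0.047,1.014,0.02],[0.0105,0.3491,-0.01,-0.019,-0.047,1.014,0.02],[0.0105,0.3491,-0.01,-0.019,-0.047,1.014,0.02],[0.0105,0.3491,-0.01,-0.019,-0.047,1.014,0.02],[0.0105,0.3491,-0.01,-0.019,-0.047,1.014,0.02],[0.0105,0.3491,-0.01,-0.019,-0.047,1.014,0.02],[0.0105,0.3491,-0.01,-0.019,-0.047,1.014,0.02],[0.0105,0.3491,-0.01,-0.019,-0.047,1.014,0.02],[0.0105,0.3491,-0.01,-0.019,-0.047,1.014,0.02]])

```text
t: 10.18
position: [0.5481, -0.0257, 0.169]
orientation: [0.998, 0.063, -0.001, -0.001]
force: [0.4, 0.4, -2.2]
grip_width: 0.317
```

Run:
```python
from h import *
d=get_image("top");s=get_image("scene");p,o=tool();print(nest(p))
# body as it now lies: bright foot top
v=proj(d,[.6,-.15,.03]).astype(int)
cv2.imwrite("pics/s4.png",cv2.convertScaleAbs(np.hstack([crop(d,340,170,105,100,4),crop(s,175,210,95,100,4)]),alpha=1.5,beta=20))
inc(unnest(-.040-.115-.012,-.027,.093),7.2)
```

```text
[-0.16823825 -0.02767361  0.16958919]
inc [0.0008 0.0013 0.0766] [-0.007  0.016  0.015]
```

View pics/s4.png

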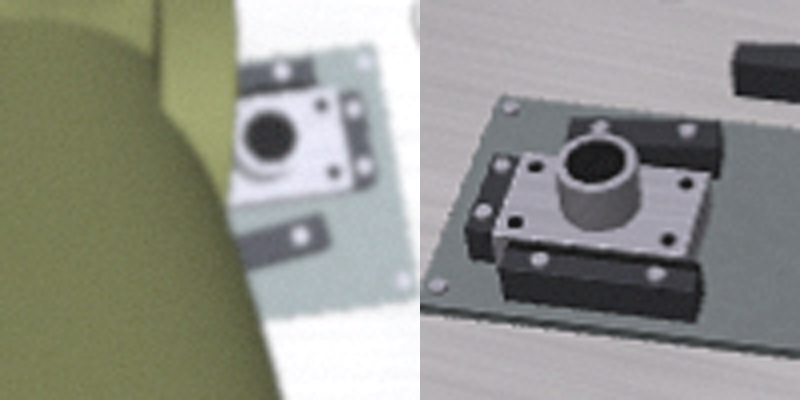

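Call:
send_rows(increments=[[0.0008,0.0013,0.03,0,0.016,0.015,0.02],[0.0008,0.0013,0.055,0,0.016,0.015,0.02],[0.0008,0.0013,0.07,0,0.016,0.015,0.02],[0.0008,0.0013,0.0766,0,0.016,0.015,0.02],[0.0008,0.0013,0.0766,0,0.016,0.015,0.02],[0.0008,0.0013,0.0766,0,0.016,0.015,0.02]])

```text
t: 10.78
position: [0.5493, -0.0254, 0.0933]
orientation: [0.998, 0.063, -0.0, -0.0]
force: [-1.1, 1.3, -0.9]
grip_width: 0.317
```

Run:
```python
from h import *
p,o=tool();print(nest(p),read_state()["force"])
inc(unnest(-.040-.115+.036,-.027,.093),7.2)
d=get_image("top")
# straight face measured line at tip vs rail/body? save
s=get_image("scene")
cv2.imwrite("pics/s5.png",cv2.convertScaleAbs(crop(s,185,215,120,90,6),alpha=1.7,beta=20))
```

```text
[-0.16774608 -0.02683787  0.09326812] [-1.10960956  1.2686849  -0.94540597]
inc [-0.0002  0.0487  0.0002] [-0.007  0.001  0.013]
```

View pics/s5.png

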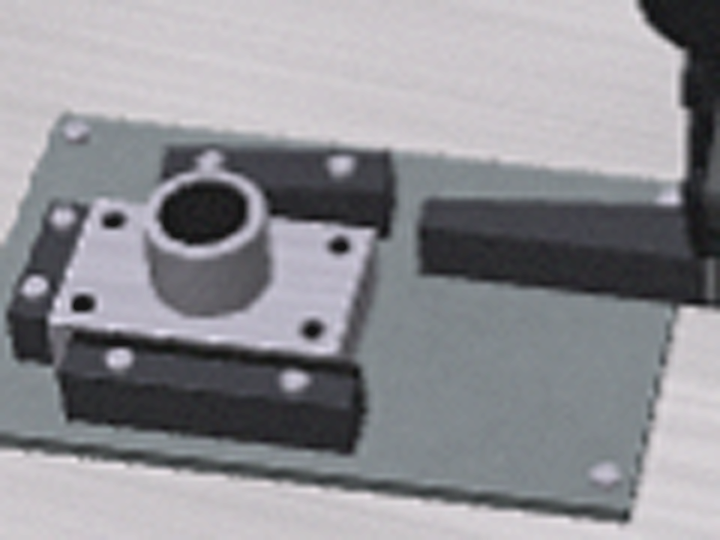

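Call:
send_rows(increments=[[0,0.006,0,0,0,0,0.02],[0,0.012,0,0,0,0,0.02],[0,0.018,0,0,0,0,0.02],[0,0.022,0,0,0,0,0.02],[0,0.022,0,0,0,0,0.02]])

```text
t: 11.3
position: [0.5534, -0.0484, 0.0948]
orientation: [0.998, 0.063, 0.001, -0.0]
force: [0.3, -0.1, -1.8]
grip_width: 0.319
```

Call:
send_rows(increments=[[0,0.004,0,0,0,0,0.02],[0,0.008,0,0,0,0,0.02],[0,0.012,0,0,0,0,0.02],[0,0.016,0,0,0,0,0.02],[0,0.02,0,0,0,0,0.02],[0,0.02,0,0,0,0,0.02]])

```text
t: 11.8
position: [0.5561, -0.0692, 0.0948]
orientation: [0.998, 0.062, 0.002, 0.0]
force: [0.2, -0.1, -1.0]
grip_width: 0.32
```

Call:
send_rows(increments=[[0,0.003,0.002,0,0,0,0.02],[0,0.006,0.004,0,0,0,0.02],[0,0.008,0.005,0,0,0,0.02],[0,0.008,0.006,0,0,0,0.02],[0,0.008,0.006,0,0,0,0.02]])

```text
t: 12.22
position: [0.5572, -0.0777, 0.0892]
orientation: [0.998, 0.062, 0.002, 0.001]
force: [-3.3, -1.2, 3.6]
grip_width: 0.32
```

Run:
```python
from h import *
p,o=tool();st=read_state();print(nest(p),st["force"],st["torque"]);inc(p,7.2)
```

```text
[-0.11496274 -0.02561028  0.08922414] [-3.32755459 -1.24923125  3.57199424] [-0.22865121  0.53273948 -0.00910146]
inc [0. 0. 0.] [ 0.012 -0.029 -0.01 ]
```

Call:
send_rows(increments=[[0,0,0,0,0,0,0.04],[0,0,0,0,0,0,0.07],[0,0,0,0,0,0,0.07],[0,0,-0.03,0,0,0,0.07],[0,0,-0.06,0,0,0,0.07],[0,-0.03,-0.06,0,0,0,0],[0,-0.06,-0.06,0,0,0,0],[0,-0.06,-0.06,0,0,0,0],[0,-0.06,-0.06,0,0,0,0],[0,-0.06,-0.06,0,0,0,0]])

```text
t: 13.05
position: [0.5495, -0.0181, 0.149]
orientation: [0.998, 0.063, 0.001, 0.001]
force: [0.3, 0.1, -0.4]
grip_width: 0.103
```

Run:
```python
from h import *
p,o=tool();st=read_state();print(nest(p),st["force"],st["grip_width"]);inc(unnest(-.165,-.027,.096),7.2)
```

```text
[-0.17499798 -0.0257239   0.14901826] [ 0.32778469  0.0746471  -0.44465748] 0.10255375338395177
inc [-0.0014  0.0099  0.053 ] [ 0.016 -0.028 -0.004]
```

Call:
send_rows(increments=[[-0.001,0.008,0.02,0,0,0,0],[-0.001,0.008,0.045,0,0,0,0],[-0.001,0.008,0.056,0,0,0,0],[-0.001,0.008,0.057,0,0,0,0],[-0.001,0.008,0.057,0,0,0,0]], squeeze=60)

```text
t: 13.47
position: [0.549, -0.0267, 0.0913]
orientation: [0.998, 0.062, 0.0, 0.001]
force: [0.2, -0.1, 0.3]
grip_width: -0.0
```

Call:
send_rows(increments=[[0,0.005,0,0,0,0,0],[0,0.01,0,0,0,0,0],[0,0.015,0,0,0,0,0],[0,0.02,0,0,0,0,0],[0,0.025,0,0,0,0,0],[0,0.03,0,0,0,0,0],[0,0.03,0,0,0,0,0]])

```text
t: 14.05
position: [0.5531, -0.0575, 0.0916]
orientation: [0.998, 0.062, 0.001, 0.001]
force: [0.5, -0.8, 0.2]
grip_width: 0.003
```

Run:
```python
from h import *
p,o=tool();st=read_state();print(nest(p),st["force"],st["grip_width"])
```

```text
[-0.13543335 -0.02718696  0.09161942] [ 0.49219313 -0.7845908   0.24757329] 0.002639463055334935
```

Call:
send_rows(increments=[[0,0.003,0,0,0,0,0],[0,0.006,0,0,0,0,0],[0,0.008,0,0,0,0,0],[0,0.008,0,0,0,0,0]])

```text
t: 14.38
position: [0.554, -0.0658, 0.0916]
orientation: [0.998, 0.062, 0.001, 0.001]
force: [0.9, 0.2, -0.2]
grip_width: 0.001
```

Call:
send_rows(increments=[[0,0.002,0,0,0,0,0],[0,0.004,0,0,0,0,0],[0,0.004,0,0,0,0,0]])

```text
t: 14.63
position: [0.5545, -0.07, 0.0916]
orientation: [0.998, 0.061, 0.001, 0.001]
force: [-0.9, 0.3, -0.2]
grip_width: -0.001
```

Call:
send_rows(increments=[[0,0.002,0,0,0,0,0],[0,0.003,0,0,0,0,0],[0,0.003,0,0,0,0,0]])

```text
t: 14.88
position: [0.5551, -0.073, 0.0915]
orientation: [0.998, 0.061, 0.001, 0.001]
force: [1.1, 0.7, -0.2]
grip_width: 0.001
```

Call:
send_rows(increments=[[0,0.0015,0,0,0,0,0],[0,0.003,0,0,0,0,0],[0,0.003,0,0,0,0,0]])

```text
t: 15.13
position: [0.5555, -0.075, 0.0916]
orientation: [0.998, 0.062, 0.001, -0.001]
force: [1.5, 5.6, -0.1]
grip_width: 0.0
```

Run:
```python
from h import *
p,o=tool();st=read_state();print(nest(p),st["force"])
s=get_image("scene")
cv2.imwrite("pics/s6.png",cv2.convertScaleAbs(crop(s,185,205,110,90,6),alpha=1.7,beta=20))
```

```text
[-0.11783598 -0.02692523  0.09157302] [ 1.51501164  5.6287512  -0.12083843]
```

View pics/s6.png

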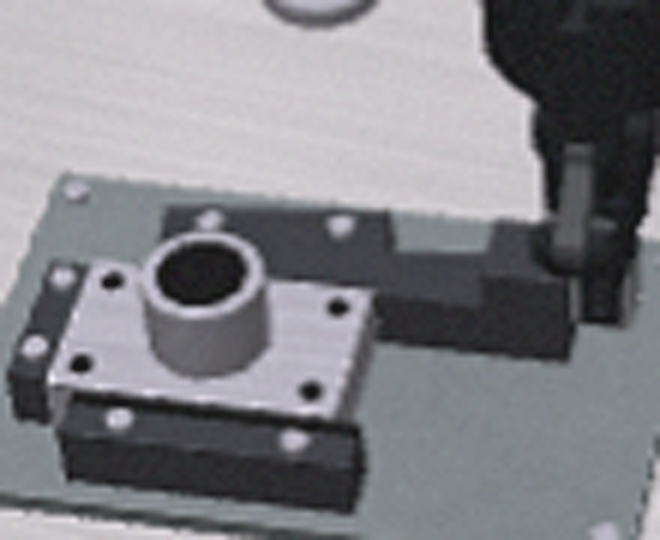

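Call:
send_rows(increments=[[0,0.001,0,0,0,0,0],[0,0.0025,0,0,0,0,0],[0,0.0025,0,0,0,0,0]])

```text
t: 15.43
position: [0.5557, -0.0759, 0.0916]
orientation: [0.998, 0.062, 0.001, -0.003]
force: [-0.2, 8.5, 1.5]
grip_width: -0.0
```

Call:
send_rows(increments=[[0,0.0015,0,0,0,0,0],[0,0.003,0,0,0,0,0],[0,0.003,0,0,0,0,0]])

```text
t: 15.68
position: [0.5559, -0.0768, 0.0917]
orientation: [0.998, 0.063, 0.001, -0.005]
force: [-0.8, 10.3, 2.1]
grip_width: 0.0
```

Call:
send_rows(increments=[[0,0.002,0,0,0,0,0],[0,0.004,0,0,0,0,0],[0,0.004,0,0,0,0,0]])

```text
t: 15.93
position: [0.5561, -0.0781, 0.0917]
orientation: [0.998, 0.064, 0.001, -0.009]
force: [-0.7, 13.4, 3.6]
grip_width: 0.0
```

Call:
send_rows(increments=[[0,0.002,0,0,0,0,0],[0,0.004,0,0,0,0,0],[0,0.0045,0,0,0,0,0]])

```text
t: 16.18
position: [0.5562, -0.079, 0.0918]
orientation: [0.998, 0.065, 0.001, -0.013]
force: [-2.0, 16.9, 5.6]
grip_width: 0.0
```

Call:
send_rows(increments=[[0,0.0045,0,0,0,0,0],[0,0.0045,0,0,0,0,0],[0,0.0045,0,0,0,0,0],[0,0.0045,0,0,0,0,0]])

```text
t: 16.52
position: [0.5563, -0.0796, 0.0919]
orientation: [0.998, 0.066, 0.001, -0.018]
force: [-2.5, 17.2, 6.5]
grip_width: 0.001
```

Call:
send_rows(increments=[[0,-0.003,0,0,0,0,0],[0,-0.008,0,0,0,0,0],[0,-0.015,0,0,0,0,0],[0,-0.015,0,0,0,0,0]])

```text
t: 16.85
position: [0.554, -0.0641, 0.0924]
orientation: [0.998, 0.067, 0.001, -0.018]
force: [-0.9, -0.6, -0.1]
grip_width: -0.004
```

Run:
```python
from h import *
p,o=tool();print(nest(p));inc(p,7.2)
s=get_image("scene");cv2.imwrite("pics/before.png",s["color"])
```

```text
[-0.12877128 -0.02705788  0.09235026]
inc [0. 0. 0.] [-0.337 -0.039  0.072]
```

Call:
send_rows(increments=[[0,0.003,0,-0.337,-0.039,0.072,0],[0,0.006,0,-0.337,-0.039,0.072,0],[0,0.009,0,-0.337,-0.039,0.072,0],[0,0.011,0,-0.337,-0.039,0.072,0],[0,0.011,0,-0.337,-0.039,0.072,0]])

```text
t: 17.32
position: [0.5557, -0.0762, 0.092]
orientation: [0.998, 0.062, 0.0, 0.0]
force: [0.2, 0.9, -0.5]
grip_width: -0.003
```

Call:
send_rows(increments=[[0,0.002,0,0,0,0,0],[0,0.004,0,0,0,0,0],[0,0.004,0,0,0,0,0]])

```text
t: 17.57
position: [0.5558, -0.0781, 0.092]
orientation: [0.998, 0.063, 0.0, -0.003]
force: [-2.1, 9.6, 4.4]
grip_width: -0.004
```

Call:
send_rows(increments=[[0,0.002,0,0,0,0,0],[0,0.0045,0,0,0,0,0],[0,0.0045,0,0,0,0,0]])

```text
t: 17.82
position: [0.5559, -0.079, 0.092]
orientation: [0.998, 0.064, 0.0, -0.008]
force: [-0.9, 15.5, 5.8]
grip_width: 0.0
```

Call:
send_rows(increments=[[0,0.003,0,0,0,0,0],[0,0.005,0,0,0,0,0],[0,0.005,0,0,0,0,0]])

```text
t: 18.07
position: [0.556, -0.0799, 0.0921]
orientation: [0.998, 0.065, 0.0, -0.014]
force: [-1.5, 16.9, 5.7]
grip_width: 0.001
```

Call:
send_rows(increments=[[0,-0.005,0,0,0,0,0],[0,-0.0095,0,0,0,0,0],[0,-0.0145,0,0,0,0,0],[0,-0.0145,0,0,0,0,0]])

```text
t: 18.4
position: [0.554, -0.0651, 0.0925]
orientation: [0.998, 0.065, 0.0, -0.014]
force: [-0.3, -0.3, -0.5]
grip_width: 0.003
```

Run:
```python
from h import *
s=get_image("scene")["color"];b=cv2.imread("pics/before.png")
for n,(y0,y1,x0,x1) in dict(head=(238,268,262,283),stub=(240,265,205,235),plate=(260,300,255,290)).items():
    A=cv2.cvtColor(b[y0:y1,x0:x1],cv2.COLOR_BGR2GRAY).astype(np.float32);B=cv2.cvtColor(s[y0:y1,x0:x1],cv2.COLOR_BGR2GRAY).astype(np.float32)
    print(n,cv2.phaseCorrelate(A,B))
cv2.imwrite("pics/s7.png",cv2.convertScaleAbs(np.hstack([cv2.resize(x[205:295,185:295],None,fx=3.6,fy=3.6,interpolation=cv2.INTER_CUBIC) for x in(b,s)]),alpha=1.7,beta=20))
```

```text
head ((-0.14121184901078543, -0.04368914154395398), 0.9784021907382541)
stub ((0.03380285561284779, 0.5962617985962417), 0.9830128898620606)
plate ((-0.20879186620769374, 0.054914362948608186), 0.9728384309344822)
```

View pics/s7.png

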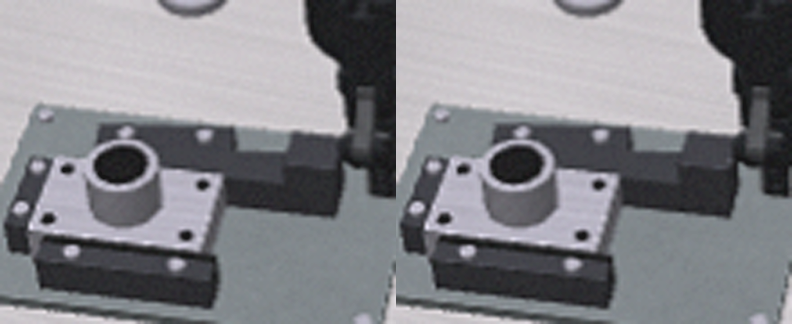

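Call:
send_rows(increments=[[0,-0.02,0,0,0,0,0],[0,-0.03,-0.03,0,0,0,0],[0,-0.03,-0.06,0,0,0,0],[0,-0.04,-0.1,0,0,0,0],[0,-0.08,-0.12,0,0,0,0],[0,-0.12,-0.12,0,0,0,0],[0,-0.16,-0.12,0,0,0,0],[0,-0.2,-0.12,0,0,0,0],[0,-0.2,-0.12,0,0,0,0]])

```text
t: 19.2
position: [0.5277, 0.135, 0.2186]
orientation: [0.998, 0.068, 0.001, -0.015]
force: [-0.2, 0.2, -0.2]
grip_width: 0.001
```

Run:
```python
from h import *
d=get_image("top");s=get_image("scene")
cv2.imwrite("pics/s8.png",cv2.convertScaleAbs(np.hstack([crop(d,340,170,100,100,4),crop(s,175,205,110,100,4)[:, :400]]),alpha=1.5,beta=20))
```

```text
(no output)
```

View pics/s8.png

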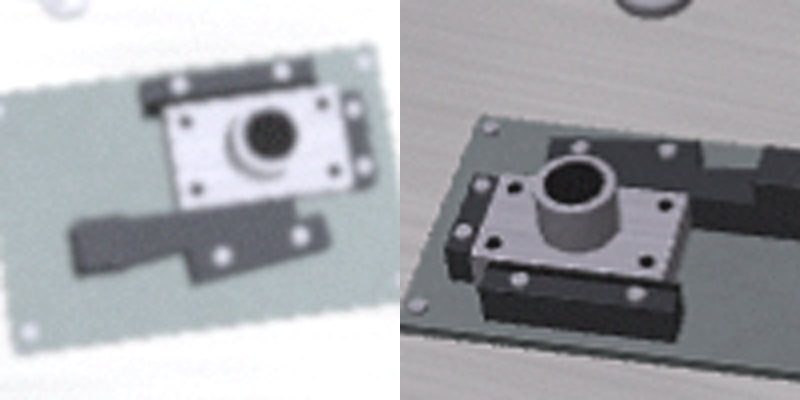

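```bash
python3 -c "
from cell import *
print(hand_in())"
```

```text
the job is handed in; nothing more can be done
None
```

I clamped the inlet body with the wedge and handed the job in at about 19 s; `hand_in` gives no verdict.

**What I did:** I gripped the stub and slid the body flat onto the rubber pad, then up to the end stop. The wedge went thin end first into the slot and was released. I then pushed it in with closed fingers until the readings levelled off at about 17 N.

**Last checks:**
- **Second push:** I pushed again to about 17 N. The head shifted under 0.2 px between pictures, no more than the plate did. The stub region shifted 0.6 px in the same check, although the body looks unmoved.
- **Final pictures:** the body sits flat on the side stop and touches the end stop. The wedge lies flat and in line, with its tip about 65 mm past the mouth by dead reckoning. The arm is clear, and I moved nothing else on purpose.

**Not measured:** I had no way to read the forces between wedge, body and stop directly. From the wedge travel and the pad stiffness I estimate 13–21 N, between the 8 N needed and the 30 N limit. That rests on rough friction figures; properly oiled steel with low friction would give a higher force.

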